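# Seal the can in the bar-head press

## Robot

A 6-joint arm with a two-finger parallel gripper is mounted at the origin on the work surface. World frame = base frame: x ahead of the robot, y to its left, z up, the work surface at z = 0. Lengths are in m, angles in degrees, forces in N, time in s.
With the tool pointing down it reaches from about 0.3 to 0.95 m from the base axis. Payload 3.1 kg.
Tool frame: the origin (TCP) lies at the very end of the fingers, on their centre line; the grasp point (between the pads) lies 19 mm behind it (hold_point_z is the distance from the TCP to the grasp point, in m); y points along the fingers, z is the direction in which the jaws open and shut, and the axes are right-handed (so a half turn about y gives the same grasp; the last joint's range is limited). The gripper opens to 85 mm and grips with 20 to 120 N. Pads are 22 mm wide; open, the fingers measure 114 mm over their backs; the gripper's body (76 mm by 85 mm) begins 54 mm behind the grasp point. The pads swing forward as they close: fully open they stand 13 mm farther back than shut.
Start: joints at [69.001, 17.653, 93.61, -0, 68.738, -3.994], TCP at [0.183, 0.598, 0.231] pointing down, gripper open.
Joint ranges: [-175.34, 175.34], [-45.06, 112.39], [2.9, 150.54], [-68.45, 248.45], [3.09, 151.38], [-168.51, 168.51]. Speed limits (degrees/s): [159.86, 159.86, 180, 180, 180, 180].

## Interface

Orientations are given as a 3x3 rotation matrix whose columns are the frame's x, y, z axes.
In Python, from bench import get_state, grab_frame, sign_off, find_in, outline_of, spot_point, hold_point_z gives the robot as it stands. The module is installed in compiled form; this text tells all that it offers.
- The arm moves only by the tool step_arm, never from a script. Its argument "moves" is a list of rows, each an object of numbers: "hand": the opening, from 0 (shut) to 1 (fully open); "x", "y", "z": the shift along the world's x, y, z in mm; "rx", "ry", "rz": the turn, a rotation vector about the world's x, y, z in rad. A call has 1 to 12 rows; each row shifts and turns the commanded pose from where the row before left it; what a row does not reach is not made up. A row lasts 1/12 s, in which the tool goes at most 41.7 mm and 7.16 degrees, less where a joint would pass 70% of its speed; a pose out of reach is approached as far as the arm can. A call with a gripper value outside its range is refused whole. The fingers move at their own pace and stop on an object; "force" is the grip in N (left out, the last holds). Time passes only in rows, so rows that do not move let the fingers close. It gives the time, the measured TCP pose, the force and the opening at its end, in the units of the state.
- get_state(): the state, without advancing time (a new reading comes with each control period).
- grab_frame(name): name is "scene" or "top" or "wrist"; returns a dict with "img" (480x640x3 uint8, red, green, blue), "z_map" (480x640 float32, m along the optical axis (not along the pixel's ray), 0 where there is no reading), "intrinsics" (3x3 intrinsics, pixels), "extrinsics" (4x4, takes a point from world to camera coordinates); the wrist camera has in their place "T_tool_cam" (4x4, takes a point from camera to tool coordinates, whose origin is the TCP and whose axes are the tool frame's). Camera axes: x right, y down, z forward; pixel columns grow to the right and rows downward; lengths in m; the calibration is good to about 2 mm. A picture is of the moment at which its call begins: read the wrist's pose just before it.
- sign_off(): hands the job in, once; it reports no verdict.
Trained networks look in the newest picture that a camera, given by its name, has taken for a name from the list of things; names that differ only in an ending like _2 or _b are one class to them, and where a whole thing is asked for, a point or a joint stands for the part that bears it (a point fixed in the world has none). Each returns a list of dicts, best first, with "confidence" (0 to 1); they miss things now and then, are a little off and sometimes report something else, mostly with a low value. They report only what shows in the picture. A call takes as long as a camera call.
- find_in(label, camera): "extent" ([left, top, width, height] in pixels, round what is visible of it).
- outline_of(label, camera): "mask" (480x640 bool, what is visible of it) and "extent" ([left, top, width, height] in pixels, round what is visible of it).
- spot_point(label, camera): "xy" ([column, row] in pixels: a listed point, or the origin of a listed thing).
The state is a dict: "time": time; "joints": joint angles; "joint_velocities": joint speeds; "joint_efforts": joint torques, N m; "tool_pos": TCP position; "tcp_rot": TCP orientation; "wrist_force": force on the tool from outside, world axes, zero at the start; "wrist_torque": the same for the moment, N m; "opening": finger opening in m.
Only numpy, scipy, OpenCV 4.12 (cv2) and the standard library are available. Lean on these libraries where they do the work, as an engineer would, in place of code of your own. Each camera call takes 0.05 s, during which the arm holds its last target.

## Task

Three small hand presses stand in a row; seal the sample can in the one whose plunger is topped by a straight bar. With the fingertips, push the upright tab on the front of its slide until the slide is fully home, then gently press the bar head down to its stop, hold it down for about a second, let it spring back up and move clear. Do not lift, tip or shove the press, and leave the other two presses and everything else on the bench alone.

Things in the scene. Friction and masses are not known exactly. Their poses are not given: they have to be found in the camera images.
- press_bar: The press with the bar head. Loose 3.3 kg hand press, one of three alike but for the head, in any order. Aluminium foot 155 x 80 x 20 mm (x -110 to +45), white cylinder 68 mm across, top at 125 mm. Origin: on the bench below the plunger axis; -x to its front, where the slide comes out; z up. Dark grey head: a straight bar, 50 mm along y and 14 mm along x, 12 mm thick.
- slide_bar (a joint): Steel slide at the front of the bar-head press, carrying a lidded steel sample can: m drawn out of the press, 0 = fully home against its stop, 0.038 = fully out. Stays where left; moves with 1.5 to 2.5 N along the press's x.
- plunger_bar (a joint): Sprung plunger of the bar-head press: m pressed down, 0 = up, 0.012 = on its hard stop. About 1.5 N to start and 5 N at the stop; springs back up when let go.
- press_disc: The press with the disc head. Loose 3.3 kg hand press, one of three alike but for the head, in any order. Aluminium foot 155 x 80 x 20 mm (x -110 to +45), white cylinder 68 mm across, top at 125 mm. Origin: on the bench below the plunger axis; -x to its front, where the slide comes out; z up. Dark grey head: a round flat disc 46 mm across, 12 mm thick.
- slide_disc (a joint): Steel slide at the front of the disc-head press, carrying a lidded steel sample can: m drawn out of the press, 0 = fully home against its stop, 0.038 = fully out. Stays where left; moves with 1.5 to 2.5 N along the press's x.
- plunger_disc (a joint): Sprung plunger of the disc-head press: m pressed down, 0 = up, 0.012 = on its hard stop. About 1.5 N to start and 5 N at the stop; springs back up when let go.
- press_square: The press with the square head. Loose 3.3 kg hand press, one of three alike but for the head, in any order. Aluminium foot 155 x 80 x 20 mm (x -110 to +45), white cylinder 68 mm across, top at 125 mm. Origin: on the bench below the plunger axis; -x to its front, where the slide comes out; z up. Dark grey head: a square plate 40 x 40 mm, 12 mm thick.
- slide_square (a joint): Steel slide at the front of the square-head press, carrying a lidded steel sample can: m drawn out of the press, 0 = fully home against its stop, 0.038 = fully out. Stays where left; moves with 1.5 to 2.5 N along the press's x.
- plunger_square (a joint): Sprung plunger of the square-head press: m pressed down, 0 = up, 0.012 = on its hard stop. About 1.5 N to start and 5 N at the stop; springs back up when let go.
- bar_tab (a point): Centre of the front face of the upright tab on the front end of the bar-head press's slide, 48 mm above the bench; axes as the press, moves with the slide. Tab 32 mm wide (y), 8 mm thick, from the slide plate to 62 mm above the bench. Slide home: 94 mm in front of the plunger axis, 60 mm in front of the white cylinder; the foot (20 mm high) then reaches 16 mm farther forward.
- bar_head (a point): Centre of the upper face of the bar head, 158 mm above the bench when up; axes as the press (bar along y). Moves with the plunger.
- can_left: Loose lidded steel sample can, 27 mm across, 18 mm tall, in the left-hand (+y) gap between presses. Bystander; origin under its centre.
- can_right: Loose lidded steel sample can, 27 mm across, 18 mm tall, in the right-hand (-y) gap between presses. Bystander; origin under its centre.
- tweezers: Steel tweezers 125 mm long, 6 mm high, lying left (+y) of the presses, along their own x. Bystander; origin about mid-length on the bench.
- bottle: Amber bottle, 44 mm across, 85 mm tall, left (+y) of the presses. Bystander; origin under its centre.
- beaker: Small white open cup, 54 mm across, 55 mm tall, left of the presses. Bystander; origin under its centre.
- spatula: Thin steel lab spatula 195 mm long, 6 mm high, lying right (-y) of the presses. Bystander; origin on the bench under it.
- eraser: Green rubber block 45 x 22 x 14 mm, right of the presses. Bystander; origin under its centre.

How it is judged (in metres and radians):
On the way, in this order (a step that is already met when the one before it is completed fails the run):
1. the slide of the bar-head press is pushed fully home, its plunger still up (value of joint slide_bar below 0.004 m and value of joint plunger_bar below 0.003 m), for 0.1 s.
2. with the slide home, the bar head is pressed down (9 of its 12 mm or more) and held for at least 0.5 s (value of joint slide_bar below 0.004 m and value of joint plunger_bar above 0.009 m), for 0.5 s.
At the end, for the whole second after the job is handed in: The bar-head press's slide is home (within 4 mm), its plunger is up again (within 3 mm), the press is upright, at rest and within 12 mm of its start; the other presses are within 5 mm of their starts with plungers up and slides still out; all bystanders are within 10 mm of their starts (all of step 1 and velocity of joint plunger_bar below 0.01 m/s and linear speed of press_bar below 0.01 m/s and angle between press_bar's own z axis and vertical below 0.05 rad and distance of press_bar from where it was at the start of the episode below 0.012 m and value of joint each of plunger_disc, plunger_square below 0.003 m and distance of each of press_disc, press_square from where it was at the start of the episode below 0.005 m and value of joint each of slide_disc, slide_square above 0.015 m and distance of each of can_left, can_right, tweezers, bottle, beaker, spatula, eraser from where it was at the start of the episode below 0.01 m); the robot touches nothing.
It fails at once if the bar plunger is pressed while its slide is not home (value of joint plunger_bar above 0.004 m and value of joint slide_bar above 0.005 m).
It fails at once if the bar-head press is lifted, tipped or shoved more than 12 mm (height (world z) of press_bar above 0.006 m or angle between press_bar's own z axis and vertical above 0.08 rad or distance of press_bar from where it was at the start of the episode above 0.012 m).
It fails at once if the bar-head press is handled roughly (more than 40 N) (contact force between any of the fingers, the arm and press_bar above 40 N).
It fails at once if another press is touched, moved or operated (contact force between any of the arm, the fingers and press_disc above 1 N or distance of any of press_disc, press_square from where it was at the start of the episode above 0.005 m or value of joint any of plunger_disc, plunger_square above 0.003 m or contact force between any of the arm, the fingers and press_square above 1 N).
It fails at once if a bystander is moved more than 10 mm (distance of any of can_left, can_right, tweezers, bottle, beaker, spatula, eraser from where it was at the start of the episode above 0.01 m).
It also fails if it takes over 48 s, if anything falls off the work surface, if the arm or the gripper's body presses on something with over 40 N, if the wrist force passes 120 N, or if a joint passes its speed limit or range.

## Working session

There is one attempt and no reset: what is moved stays moved. The work goes in short steps, Python scripts to look and compute and a tool call to move; the robot and the scene stay as the last step left them, time stands still between calls to the robot, and variables do not carry over. Pictures are saved under pics/ and viewed, and the job is handed in when it is done.

Besides the shell and the picture viewer there is one more tool, called after ">>>" by a JSON object that holds its "method" and its "body", one argument or row to a line. step_arm: Moves the arm, as the interface text tells. Its arguments: {"type":"object","properties":{"moves":{"type":"array"},"force":{"type":"number"}},"required":["moves"]}

```bash
mkdir -p pics; cat > h.py <<'E'
import numpy as np, cv2
from bench import *
def save(f,n): cv2.imwrite('pics/'+n,f['img'][:,:,::-1])
def pt(f,u,v,z=None,w=2):
    K=f['intrinsics'];T=np.linalg.inv(f['extrinsics'])
    u0,v0=int(round(u)),int(round(v))
    if z is None:
        p=f['z_map'][v0-w:v0+w+1,u0-w:u0+w+1]; d=np.median(p[p>0])
        c=np.linalg.inv(K)@[u,v,1]*d
        return T[:3,:3]@c+T[:3,3]
    r=T[:3,:3]@(np.linalg.inv(K)@[u,v,1]); return T[:3,3]+r*(z-T[2,3])/r[2]
E
python3 - <<'E'
from h import *
s=get_state();print(s)
for n in ['scene','top']:
    f=grab_frame(n);save(f,n+'0.png')
    for l in ['press_bar','press_disc','press_square']: 
        print(n,l,[(np.round(d['extent']),round(d['confidence'],2)) for d in find_in(l,n)])
    for l in ['bar_tab','bar_head','press_bar']:
        for d in spot_point(l,n): print(n,l,d['xy'],d['confidence'],pt(f,*d['xy']),pt(f,*d['xy'],z={'bar_tab':.048,'bar_head':.158}.get(l,0)))
E
```

```text
{'time': 0.0, 'joints': array([ 6.89996043e+01,  1.77056676e+01,  9.36880424e+01,  1.29725867e-03,
        6.87365607e+01, -3.99356560e+00]), 'joint_velocities': array([ 0.11532135,  0.05884643, -0.04620699, -0.08647463,  0.09050297,
       -0.03694361]), 'joint_efforts': array([ 1.53580559e-04, -4.15259635e+01, -2.76665139e+01, -5.60168360e-05,
        1.01874463e-02,  7.71166331e-07]), 'tool_pos': array([0.18253508, 0.59691044, 0.23004671]), 'tcp_rot': array([[ 9.56267413e-01, -8.34517071e-04,  2.92492630e-01],
       [-2.92493766e-01, -2.11506925e-03,  9.56265091e-01],
       [-1.79377374e-04, -9.99997415e-01, -2.26666284e-03]]), 'wrist_force': array([-0.27761924, -0.22968548, -0.09597781]), 'wrist_torque': array([-0.05064221, -0.01905245, -0.04254743]), 'opening': 0.08558756192862373}
scene press_bar [(array([239., 172.,  57.,  54.]), 0.89), (array([264., 234.,   8.,   9.]), 0.23)]
scene press_disc [(array([280., 220.,  64.,  64.]), 0.93)]
scene press_square []
scene bar_tab [285.8, 171.1] 0.58 [ 0.47889336 -0.22105473  0.05838536] [ 0.47407644 -0.22830541  0.048     ]
scene bar_
[... 242 characters left out ...]
200.,  46.,  80.]), 0.89), (array([124., 236.,  48.,  16.]), 0.71), (array([498., 188.,  16.,  25.]), 0.19)]
top press_disc [(array([304., 193.,  40.,  82.]), 0.74)]
top press_square [(array([197., 171.,  46.,  82.]), 0.81), (array([418., 208.,  26.,  15.]), 0.33)]
top bar_tab [434.7, 279.6] 0.85 [ 0.47620029 -0.22369918  0.04171997] [ 0.47521886 -0.22235325  0.048     ]
top bar_head [439.9, 279.6] 0.7 [ 0.48268039 -0.24385573  0.00158053] [ 0.45820706 -0.20874919  0.158     ]
top bar_head [429.2, 211.2] 0.69 [ 0.59524761 -0.19240223  0.15537071] [ 0.59447258 -0.19185719  0.158     ]
top press_bar [421.1, 233.7] 0.93 [ 0.56063876 -0.18419852  0.10852311] [ 0.58754954 -0.2048157   0.        ]
```

View pics/scene0.png

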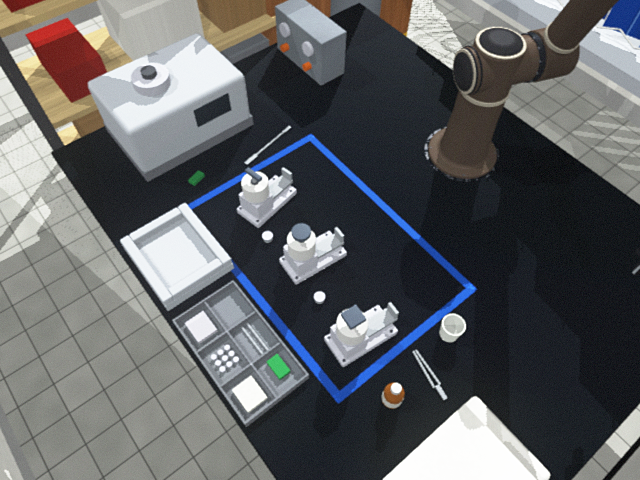

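View pics/top0.png

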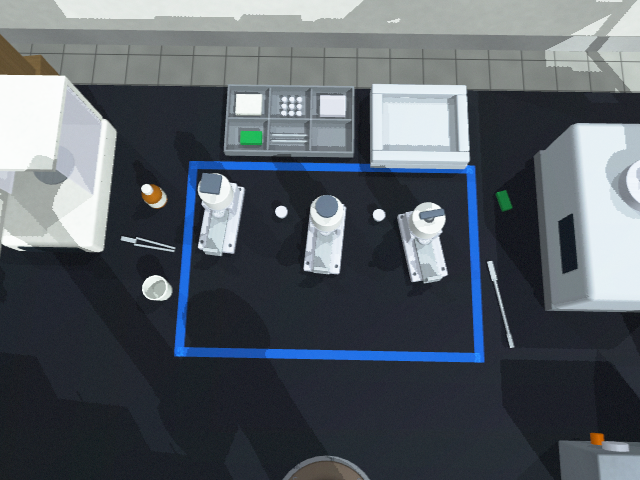

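```bash
python3 - <<'E'
from h import *
f=grab_frame('top')
cv2.imwrite('pics/top_c.png',cv2.resize(f['img'][180:310,360:500,::-1],None,fx=5.5,fy=4.6*1,interpolation=cv2.INTER_CUBIC)[:598])
g=grab_frame('scene')
cv2.imwrite('pics/scene_c.png',cv2.resize(g['img'][140:260,210:350,::-1],None,fx=5,fy=5,interpolation=cv2.INTER_CUBIC))
# point clouds by height band
def cloud(f):
    v,u=np.mgrid[:480,:640];d=f['z_map'];m=d>0
    c=np.linalg.inv(f['intrinsics'])@np.stack([u[m],v[m],np.ones(m.sum())])*d[m]
    T=np.linalg.inv(f['extrinsics']);return (T[:3,:3]@c).T+T[:3,3]
for n,fr in (('top',f),('scene',g)):
    P=cloud(fr)
    np.save(n+'.npy',P)
    Q=P[(P[:,0]>.4)&(P[:,0]<.75)&(P[:,1]<-.08)&(P[:,1]>-.32)]
    for lo,hi in ((.148,.168),(.115,.135),(.052,.07),(.013,.027)):
        q=Q[(Q[:,2]>lo)&(Q[:,2]<hi)]
        print(n,lo,len(q),q.mean(0).round(4) if len(q) else '')
        if len(q)>5: print(cv2.minAreaRect((q[:,:2]*1000).astype(np.float32)))
E
```

```text
top 0.148 187 [ 0.5901 -0.1954  0.1567]
((590.9189453125, -195.94931030273438), (14.622840881347656, 49.515403747558594), 11.192831039428711)
top 0.115 667 [ 0.5874 -0.1937  0.1243]
((590.8739624023438, -195.2091522216797), (67.29363250732422, 65.50096130371094), 29.863245010375977)
top 0.052 154 [ 0.5738 -0.1956  0.0594]
((610.2589111328125, -199.25387573242188), (278.1355895996094, 203.30079650878906), 0.8477824926376343)
top 0.013 1234 [ 0.5828 -0.19    0.0197]
((610.1718139648438, -195.92919921875), (219.22207641601562, 277.1946716308594), 89.45714569091797)
scene 0.148 115 [ 0.5923 -0.1935  0.1558]
((591.2470092773438, -195.8487548828125), (15.395383834838867, 54.45722961425781), 9.775402069091797)
scene 0.115 396 [ 0.5956 -0.1895  0.1237]
((591.7932739257812, -194.333984375), (66.14031982421875, 66.97293090820312), 70.45092010498047)
scene 0.052 185 [ 0.5826 -0.1874  0.0603]
((610.5076904296875, -205.80691528320312), (191.91738891601562, 278.7669982910156), 89.95075988769531)
scene 0.013 634 [ 0.5698 -0.1762  0.019 ]
((618.925048828125, -167.641357421875), (304.42620849609375, 124.18912506103516), 30.75943946838379)
```

```bash
python3 - <<'E'
from h import *
for n in ('top','scene'):
    P=np.load(n+'.npy')
    c=np.array([.591,-.1955]);
    best=None
    # yaw from foot top: local rect
    D=P[:,:2]-c
    near=(abs(D[:,0])<.16)&(abs(D[:,1])<.075)
    q=P[near&(P[:,2]>.012)&(P[:,2]<.028)]
    r=cv2.minAreaRect((q[:,:2]*1000).astype(np.float32));print(n,'foot',len(q),r)
    for a in (9,11,13):
        a=np.radians(a);L=np.stack([D@[np.cos(a),np.sin(a)],D@[-np.sin(a),np.cos(a)],P[:,2]],1)
        m=(L[:,0]<-.05)&(L[:,0]>-.16)&(abs(L[:,1])<.03)&(L[:,2]>.053)&(L[:,2]<.07)
        print(np.degrees(a),m.sum(),(1000*np.percentile(L[m],[3,50,97],axis=0)).round(1).tolist())
E
```

```text
top foot 1116 ((609.6944580078125, -196.59417724609375), (276.4711608886719, 147.97901916503906), 0.5239641666412354)
9.0 62 [[-119.3, -19.2, 56.3], [-115.3, -4.6, 61.6], [-111.4, 10.5, 64.4]]
11.0 62 [[-119.2, -15.2, 56.3], [-115.4, -0.5, 61.6], [-111.6, 14.5, 64.4]]
13.0 62 [[-119.2, -11.1, 56.3], [-115.5, 3.6, 61.6], [-111.5, 18.5, 64.4]]
scene foot 599 ((556.9989624023438, -201.86135864257812), (162.728515625, 82.8651123046875), 11.546719551086426)
9.0 42 [[-120.4, -19.2, 53.6], [-113.4, -3.1, 59.4], [-108.8, 10.3, 66.2]]
11.0 42 [[-120.6, -15.2, 53.6], [-113.3, 0.8, 59.4], [-109.0, 14.2, 66.2]]
13.0 42 [[-120.7, -11.2, 53.6], [-113.2, 4.7, 59.4], [-109.1, 18.1, 66.2]]
```

View pics/scene_c.png

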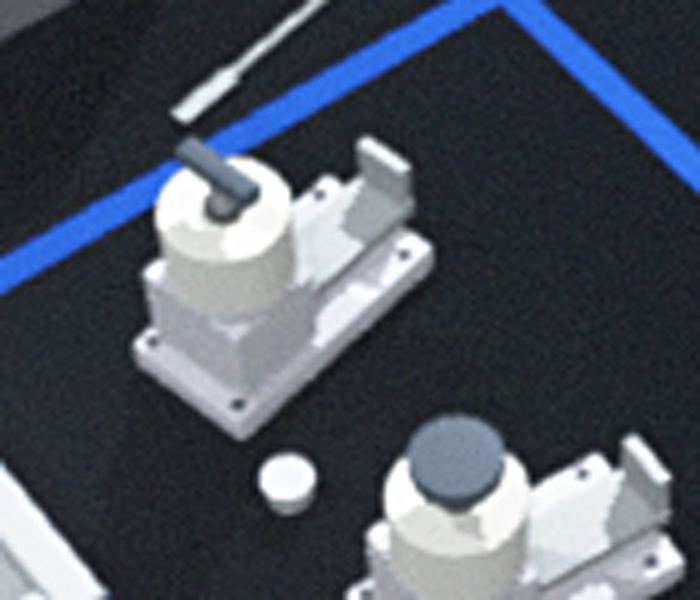

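View pics/top_c.png

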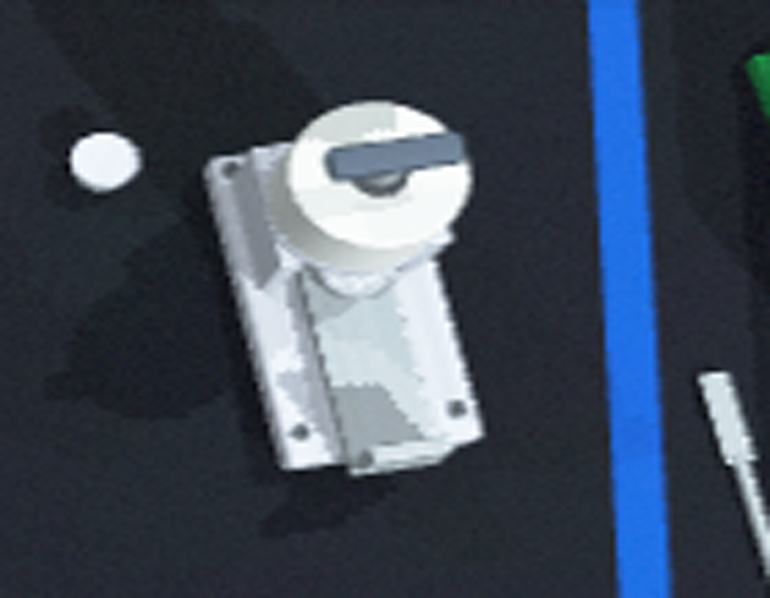

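>>> {"method": "step_arm", "body": {
  "moves": [
    {"hand": 0, "x": 11.5, "y": -37.5, "rz": 0.0224},
    {"hand": 0, "x": 11.5, "y": -37.5, "rz": 0.0224},
    {"hand": 0, "x": 11.5, "y": -37.5, "rz": 0.0224},
    {"hand": 0, "x": 11.5, "y": -37.5, "rz": 0.0224},
    {"hand": 0, "x": 11.5, "y": -37.5, "rz": 0.0224},
    {"hand": 0, "x": 11.5, "y": -37.5, "rz": 0.0224},
    {"hand": 0, "x": 11.5, "y": -37.5, "rz": 0.0224},
    {"hand": 0, "x": 11.5, "y": -37.5, "rz": 0.0224},
    {"hand": 0, "x": 11.5, "y": -37.5, "rz": 0.0224},
    {"hand": 0, "x": 11.5, "y": -37.5, "rz": 0.0224},
    {"hand": 0, "x": 11.5, "y": -37.5, "rz": 0.0224}
  ]
}}

```text
$.moves[0]: bad value
```

>>> {"method": "step_arm", "body": {
  "moves": [
    {"hand": 0, "x": 11.5, "y": -37.5, "rz": 0.0224},
    {"hand": 0, "x": 11.5, "y": -37.5, "rz": 0.0224},
    {"hand": 0, "x": 11.5, "y": -37.5, "rz": 0.0224},
    {"hand": 0, "x": 11.5, "y": -37.5, "rz": 0.0224},
    {"hand": 0, "x": 11.5, "y": -37.5, "rz": 0.0224},
    {"hand": 0, "x": 11.5, "y": -37.5, "rz": 0.0224},
    {"hand": 0, "x": 11.5, "y": -37.5, "rz": 0.0224},
    {"hand": 0, "x": 11.5, "y": -37.5, "rz": 0.0224},
    {"hand": 0, "x": 11.5, "y": -37.5, "rz": 0.0224},
    {"hand": 0, "x": 11.5, "y": -37.5, "rz": 0.0224},
    {"hand": 0},
    {"hand": 0}
  ]
}}

```text
$.moves[0]: bad value
```

```bash
cat > loc.py <<'E'
from h import *
c=np.array([.591,-.1957]);a=np.radians(11.3)
def st():
    s=get_state();d=s['tool_pos'][:2]-c
    z=s['tcp_rot'][:,2]
    print('t',round(s['time'],2),'tcp',(s['tool_pos']*1000).round(1),'local',(1000*d@np.array([[np.cos(a),-np.sin(a)],[np.sin(a),np.cos(a)]])).round(1),'toolz',np.degrees(np.arctan2(z[1],z[0])).round(2),'ydir',s['tcp_rot'][:,1].round(3),'F',s['wrist_force'].round(2),'op',round(s['opening'],4),'j',s['joints'].round(0))
    return s
E
python3 - <<'E'
from loc import *
s=st()
f=grab_frame('wrist');save(f,'w1.png')
g=grab_frame('scene');save(g,'scene1.png')
for n in ['wrist']:
    for l in ['bar_tab','bar_head']:
        for d in spot_point(l,n):
            u,v=d['xy'];z=f['z_map'][int(v),int(u)]
            p=np.linalg.inv(f['intrinsics'])@[u,v,1]*z
            p=f['T_tool_cam']@np.r_[p,1]
            print(l,d['confidence'],(u,v),s['tcp_rot']@p[:3]+s['tool_pos'])
E
```

```text
t 0.8 tcp [182.8 597.7 231.3] local [-244.8  858. ] toolz 73.0 ydir [ 0.  0. -1.] F [-0.38 -0.11  0.82] op 0.0854 j [69. 18. 94. -0. 69. -4.]
```

>>> {"method": "step_arm", "body": {
  "moves": [
    {"hand": 0.0, "x": 11.5, "y": -37.5, "z": 0.0, "rx": 0.0, "ry": 0.0, "rz": 0.0224}
  ]
}}

```text
time: 1.08
tool_pos: [0.1934, 0.5649, 0.2311]
tcp_rot: [[0.963, -0.0, 0.268], [-0.268, 0.006, 0.963], [-0.002, -1.0, 0.005]]
wrist_force: [0.6, 0.6, 0.3]
opening: 0.0753
```

>>> {"method": "step_arm", "body": {
  "moves": [
    {"hand": 0, "x": 11.5, "y": -37.5, "z": 0, "rx": 0, "ry": 0, "rz": 0.0224},
    {"hand": 0, "x": 11.5, "y": -37.5, "z": 0, "rx": 0, "ry": 0, "rz": 0.0224},
    {"hand": 0, "x": 11.5, "y": -37.5, "z": 0, "rx": 0, "ry": 0, "rz": 0.0224},
    {"hand": 0, "x": 11.5, "y": -37.5, "z": 0, "rx": 0, "ry": 0, "rz": 0.0224},
    {"hand": 0, "x": 11.5, "y": -37.5, "z": 0, "rx": 0, "ry": 0, "rz": 0.0224},
    {"hand": 0, "x": 11.5, "y": -37.5, "z": 0, "rx": 0, "ry": 0, "rz": 0.0224},
    {"hand": 0, "x": 11.5, "y": -37.5, "z": 0, "rx": 0, "ry": 0, "rz": 0.0224},
    {"hand": 0, "x": 11.5, "y": -37.5, "z": 0, "rx": 0, "ry": 0, "rz": 0.0224},
    {"hand": 0, "x": 11.5, "y": -37.5, "z": 0, "rx": 0, "ry": 0, "rz": 0.0224},
    {"hand": 0, "x": 11.5, "y": -37.5, "z": 0, "rx": 0, "ry": 0, "rz": 0.0224},
    {"hand": 0, "x": 11.5, "y": -37.5, "z": 0, "rx": 0, "ry": 0, "rz": 0.0224}
  ]
}}

```text
time: 2.0
tool_pos: [0.321, 0.146, 0.2317]
tcp_rot: [[1.0, 0.002, 0.026], [-0.026, 0.0, 1.0], [0.002, -1.0, 0.0]]
wrist_force: [1.4, -0.4, -0.7]
opening: -0.0001
```

>>> {"method": "step_arm", "body": {
  "moves": [
    {"hand": 0, "x": 11.5, "y": -37.5, "z": 0, "rx": 0, "ry": 0, "rz": 0.0224},
    {"hand": 0, "x": 11.5, "y": -37.5, "z": 0, "rx": 0, "ry": 0, "rz": 0.0224},
    {"hand": 0, "x": 11.5, "y": -37.5, "z": 0, "rx": 0, "ry": 0, "rz": 0.0224},
    {"hand": 0, "x": 11.5, "y": -37.5, "z": 0, "rx": 0, "ry": 0, "rz": 0.0224},
    {"hand": 0, "x": 11.5, "y": -37.5, "z": 0, "rx": 0, "ry": 0, "rz": 0.0224},
    {"hand": 0, "x": 11.5, "y": -37.5, "z": 0, "rx": 0, "ry": 0, "rz": 0.0224},
    {"hand": 0, "x": 11.5, "y": -37.5, "z": 0, "rx": 0, "ry": 0, "rz": 0.0224},
    {"hand": 0, "x": 11.5, "y": -37.5, "z": 0, "rx": 0, "ry": 0, "rz": 0.0224},
    {"hand": 0, "x": 11.5, "y": -37.5, "z": 0, "rx": 0, "ry": 0, "rz": 0.0224},
    {"hand": 0, "x": 11.5, "y": -37.5, "z": 0, "rx": 0, "ry": 0, "rz": 0.0224},
    {"hand": 0, "x": 0, "y": 0, "z": 0, "rx": 0, "ry": 0, "rz": 0.0224},
    {"hand": 0, "x": 0, "y": 0, "z": 0, "rx": 0, "ry": 0, "rz": 0}
  ]
}}

```text
time: 3.0
tool_pos: [0.436, -0.2291, 0.2312]
tcp_rot: [[0.977, -0.0, -0.214], [0.214, 0.0, 0.977], [-0.0, -1.0, 0.0]]
wrist_force: [-0.5, 0.3, 0.5]
opening: -0.0001
```

```bash
python3 - <<'E'
from loc import *
s=st()
f=grab_frame('wrist');save(f,'w1.png')
g=grab_frame('scene');save(g,'scene1.png')
for n in ['wrist']:
    for l in ['bar_tab','bar_head']:
        for d in spot_point(l,n):
            u,v=d['xy'];z=f['z_map'][int(v),int(u)]
            p=np.linalg.inv(f['intrinsics'])@[u,v,1]*z
            p=f['T_tool_cam']@np.r_[p,1]
            print(l,d['confidence'],(u,v),s['tcp_rot']@p[:3]+s['tool_pos'])
E
```

```text
t 3.0 tcp [ 436.  -229.1  231.2] local [-158.5   -2.4] toolz 102.35 ydir [-0.  0. -1.] F [-0.46  0.35  0.48] op -0.0001 j [ -33.    3.  111.    0.   66. -135.]
bar_tab 0.75 (323.2, 251.0) [ 0.47274307 -0.22055126  0.05068465]
```

View pics/w1.png

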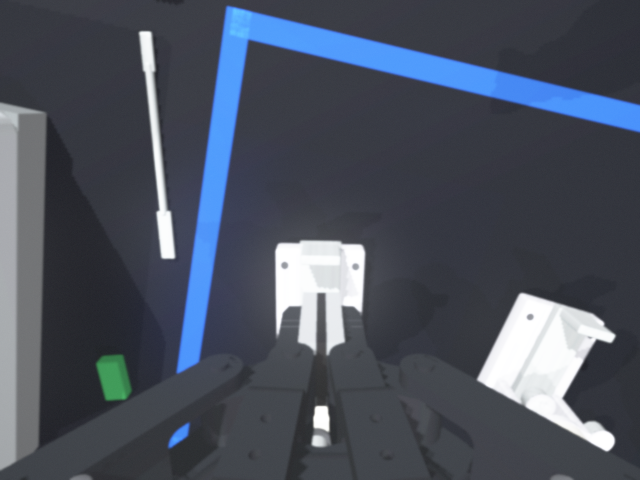

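View pics/scene1.png

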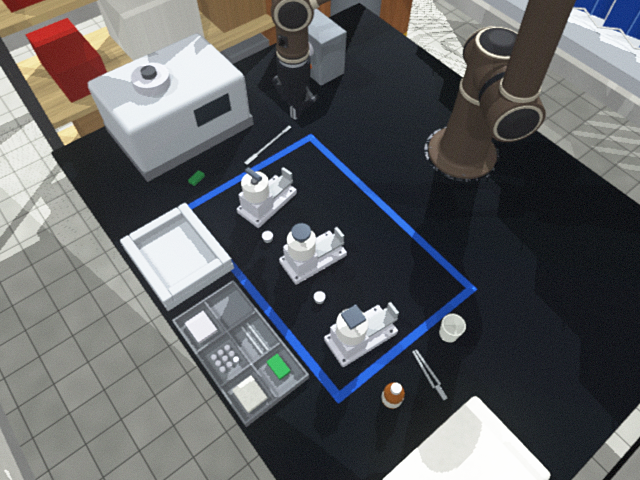

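>>> {"method": "step_arm", "body": {
  "moves": [
    {"hand": 0, "x": 0, "y": 1.5, "z": -38, "rx": 0, "ry": 0, "rz": -0.01},
    {"hand": 0, "x": 0, "y": 0, "z": -38, "rx": 0, "ry": 0, "rz": 0},
    {"hand": 0, "x": 0, "y": 0, "z": -38, "rx": 0, "ry": 0, "rz": 0},
    {"hand": 0, "x": 0, "y": 0, "z": -38, "rx": 0, "ry": 0, "rz": 0},
    {"hand": 0, "x": 0, "y": 0, "z": -30, "rx": 0, "ry": 0, "rz": 0},
    {"hand": 0, "x": 0, "y": 0, "z": -12, "rx": 0, "ry": 0, "rz": 0},
    {"hand": 0, "x": 0, "y": 0, "z": 0, "rx": 0, "ry": 0, "rz": 0},
    {"hand": 0, "x": 0, "y": 0, "z": 0, "rx": 0, "ry": 0, "rz": 0}
  ]
}}

```text
time: 3.87
tool_pos: [0.4354, -0.2245, 0.0371]
tcp_rot: [[0.978, -0.001, -0.208], [0.208, 0.001, 0.978], [-0.001, -1.0, 0.001]]
wrist_force: [0.2, -0.3, 0.5]
opening: -0.0
```

```bash
python3 - <<'E'
from loc import *
s=st()
f=grab_frame('wrist');save(f,'w2.png')
E
```

```text
t 3.87 tcp [ 435.4 -224.5   37.1] local [-158.2    2.3] toolz 102.02 ydir [-0.001  0.001 -1.   ] F [ 0.17 -0.3   0.52] op -0.0 j [ -32.   20.  118.    0.   42. -134.]
```

View pics/w2.png

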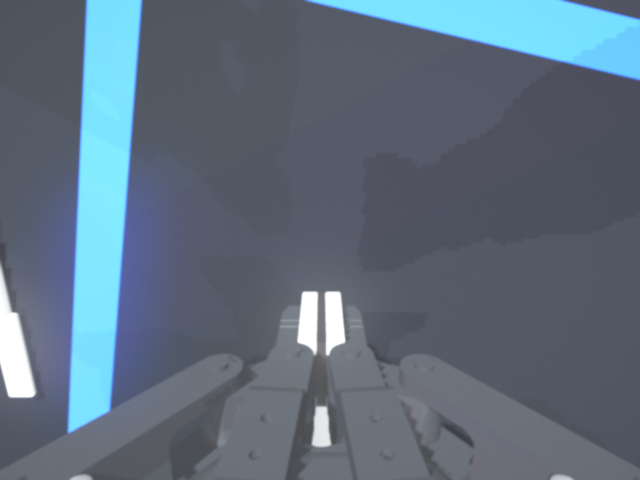

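>>> {"method": "step_arm", "body": {
  "moves": [
    {"hand": 0, "x": 8.5, "y": -1, "z": 0, "rx": 0, "ry": 0, "rz": 0},
    {"hand": 0, "x": 7, "y": 0, "z": 0, "rx": 0, "ry": 0, "rz": 0},
    {"hand": 0, "x": 3, "y": 0.6, "z": 0, "rx": 0, "ry": 0, "rz": 0},
    {"hand": 0, "x": 3, "y": 0.6, "z": 0, "rx": 0, "ry": 0, "rz": 0},
    {"hand": 0, "x": 3, "y": 0.6, "z": 0, "rx": 0, "ry": 0, "rz": 0},
    {"hand": 0, "x": 2, "y": 0.4, "z": 0, "rx": 0, "ry": 0, "rz": 0},
    {"hand": 0, "x": 2, "y": 0.4, "z": 0, "rx": 0, "ry": 0, "rz": 0}
  ]
}}

```text
time: 4.5
tool_pos: [0.4642, -0.2242, 0.0373]
tcp_rot: [[0.978, -0.001, -0.207], [0.207, -0.0, 0.978], [-0.001, -1.0, 0.0]]
wrist_force: [-2.4, -0.2, 1.2]
opening: -0.0002
```

```bash
python3 - <<'E'
from loc import *
s=st()
E
```

```text
t 4.5 tcp [ 464.2 -224.2   37.3] local [-129.9   -3.1] toolz 101.96 ydir [-0.001 -0.    -1.   ] F [-2.4  -0.18  1.24] op -0.0002 j [ -31.   22.  115.   -0.   43. -133.]
```

>>> {"method": "step_arm", "body": {
  "moves": [
    {"hand": 0, "x": 2, "y": 0.4, "z": 0, "rx": 0, "ry": 0, "rz": 0},
    {"hand": 0, "x": 2, "y": 0.4, "z": 0, "rx": 0, "ry": 0, "rz": 0},
    {"hand": 0, "x": 2, "y": 0.4, "z": 0, "rx": 0, "ry": 0, "rz": 0},
    {"hand": 0, "x": 2, "y": 0.4, "z": 0, "rx": 0, "ry": 0, "rz": 0}
  ]
}}

```text
time: 4.83
tool_pos: [0.4721, -0.2226, 0.0371]
tcp_rot: [[0.978, -0.001, -0.207], [0.207, 0.0, 0.978], [-0.001, -1.0, 0.0]]
wrist_force: [-2.2, 0.5, 1.1]
opening: -0.0001
```

```bash
python3 - <<'E'
from loc import *
s=st()
f=grab_frame('scene')
cv2.imwrite('pics/s3.png',cv2.resize(f['img'][100:230,220:350,::-1],None,fx=4.6,fy=4.6,interpolation=cv2.INTER_CUBIC))
E
```

```text
t 4.83 tcp [ 472.1 -222.6   37.1] local [-121.8   -3. ] toolz 101.93 ydir [-0.001  0.    -1.   ] F [-2.22  0.49  1.08] op -0.0001 j [ -30.   22.  114.   -0.   44. -132.]
```

View pics/s3.png

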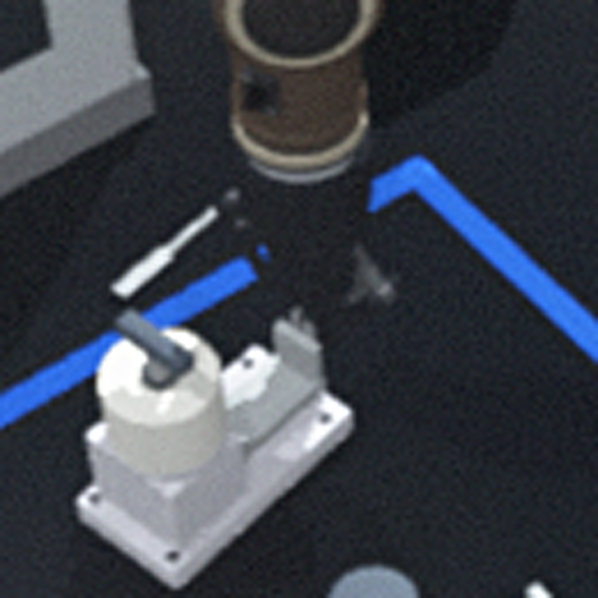

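>>> {"method": "step_arm", "body": {
  "moves": [
    {"hand": 0, "x": 2, "y": 0.4, "z": 0, "rx": 0, "ry": 0, "rz": 0},
    {"hand": 0, "x": 2, "y": 0.4, "z": 0, "rx": 0, "ry": 0, "rz": 0},
    {"hand": 0, "x": 2, "y": 0.4, "z": 0, "rx": 0, "ry": 0, "rz": 0},
    {"hand": 0, "x": 2, "y": 0.4, "z": 0, "rx": 0, "ry": 0, "rz": 0},
    {"hand": 0, "x": 1, "y": 0.2, "z": 0, "rx": 0, "ry": 0, "rz": 0},
    {"hand": 0, "x": 1, "y": 0.2, "z": 0, "rx": 0, "ry": 0, "rz": 0}
  ]
}}

```text
time: 5.38
tool_pos: [0.4823, -0.2205, 0.0371]
tcp_rot: [[0.978, -0.0, -0.207], [0.207, 0.0, 0.978], [-0.0, -1.0, 0.0]]
wrist_force: [-1.8, -1.2, -0.9]
opening: 0.0001
```

>>> {"method": "step_arm", "body": {
  "moves": [
    {"hand": 0, "x": 1, "y": 0.2, "z": 0, "rx": 0, "ry": 0, "rz": 0},
    {"hand": 0, "x": 1, "y": 0.2, "z": 0, "rx": 0, "ry": 0, "rz": 0}
  ]
}}

```text
time: 5.55
tool_pos: [0.4842, -0.2201, 0.0371]
tcp_rot: [[0.978, -0.0, -0.207], [0.207, 0.0, 0.978], [-0.0, -1.0, 0.0]]
wrist_force: [-1.7, -0.6, -1.3]
opening: 0.0001
```

>>> {"method": "step_arm", "body": {
  "moves": [
    {"hand": 0, "x": 1, "y": 0.2, "z": 0, "rx": 0, "ry": 0, "rz": 0},
    {"hand": 0, "x": 0, "y": 0, "z": 0, "rx": 0, "ry": 0, "rz": 0}
  ]
}}

```text
time: 5.72
tool_pos: [0.4854, -0.2199, 0.0372]
tcp_rot: [[0.978, 0.0, -0.207], [0.207, 0.0, 0.978], [0.0, -1.0, 0.0]]
wrist_force: [-1.8, 0.4, 0.4]
opening: 0.0
```

```bash
python3 - <<'E'
from loc import *
s=st()
E
```

```text
t 5.72 tcp [ 485.4 -219.9   37.2] local [-108.3   -3. ] toolz 101.94 ydir [ 0.  0. -1.] F [-1.84  0.37  0.36] op 0.0 j [ -29.   23.  113.    0.   44. -131.]
```

>>> {"method": "step_arm", "body": {
  "moves": [
    {"hand": 0, "x": 1, "y": 0.2, "z": 0, "rx": 0, "ry": 0, "rz": 0},
    {"hand": 0, "x": 0, "y": 0, "z": 0, "rx": 0, "ry": 0, "rz": 0}
  ]
}}

```text
time: 5.88
tool_pos: [0.4864, -0.2197, 0.0373]
tcp_rot: [[0.978, 0.0, -0.207], [0.207, 0.0, 0.978], [0.0, -1.0, 0.0]]
wrist_force: [-0.4, -0.2, -0.9]
opening: -0.0001
```

>>> {"method": "step_arm", "body": {
  "moves": [
    {"hand": 0, "x": 1, "y": 0.2, "z": 0, "rx": 0, "ry": 0, "rz": 0},
    {"hand": 0, "x": 0, "y": 0, "z": 0, "rx": 0, "ry": 0, "rz": 0}
  ]
}}

```text
time: 6.05
tool_pos: [0.4874, -0.2195, 0.0373]
tcp_rot: [[0.978, 0.0, -0.207], [0.207, 0.0, 0.978], [0.0, -1.0, 0.0]]
wrist_force: [-0.9, 1.2, -0.6]
opening: -0.0
```

>>> {"method": "step_arm", "body": {
  "moves": [
    {"hand": 0, "x": 1, "y": 0.2, "z": 0, "rx": 0, "ry": 0, "rz": 0},
    {"hand": 0, "x": 0, "y": 0, "z": 0, "rx": 0, "ry": 0, "rz": 0}
  ]
}}

```text
time: 6.22
tool_pos: [0.4884, -0.2193, 0.0373]
tcp_rot: [[0.978, -0.0, -0.207], [0.207, 0.0, 0.978], [0.0, -1.0, 0.0]]
wrist_force: [-1.8, 0.1, 0.0]
opening: 0.0004
```

```bash
cat > chk.py <<'E'
from loc import *
def cloud(f):
    v,u=np.mgrid[:480,:640];d=f['z_map'];m=d>0
    q=np.linalg.inv(f['intrinsics'])@np.stack([u[m],v[m],np.ones(m.sum())])*d[m]
    T=np.linalg.inv(f['extrinsics']);return (T[:3,:3]@q).T+T[:3,3]
def chk():
  for n in ('scene','top'):
    P0=np.load(n+'.npy');f=grab_frame(n)
    for k,P in (('old',P0),('new',cloud(f))):
        D=P[:,:2]-c;L=np.stack([D@[np.cos(a),np.sin(a)],D@[-np.sin(a),np.cos(a)],P[:,2]],1)
        for nm,x0,x1,y,z0,z1 in (('head',-.03,.03,.04,.145,.17),('cyl',-.045,.045,.045,.118,.132),('tab',-.135,-.07,.03,.053,.07),('foot',-.13,.05,.045,.014,.026)):
            m=(L[:,0]>x0)&(L[:,0]<x1)&(abs(L[:,1])<y)&(L[:,2]>z0)&(L[:,2]<z1)
            if m.sum()>5: print(n,k,nm,m.sum(),(1000*np.percentile(L[m],[3,50,97],axis=0)).round(1).tolist())
  save(f,'chk_top.png')
if __name__=='__main__':
  st();chk()
E
python3 chk.py
```

```text
t 6.22 tcp [ 488.4 -219.3   37.3] local [-105.3   -3.1] toolz 101.94 ydir [-0.  0. -1.] F [-1.76  0.09  0.01] op 0.0004 j [ -29.   23.  112.    0.   44. -131.]
scene old head 118 [[-5.9, -22.3, 148.2], [2.0, 2.7, 156.6], [7.5, 24.1, 160.4]]
scene old cyl 362 [[-29.1, -28.5, 119.4], [7.7, 6.9, 123.9], [31.4, 31.3, 128.7]]
scene old tab 42 [[-120.6, -14.4, 53.6], [-113.2, 1.6, 59.4], [-108.9, 15.0, 66.2]]
scene old foot 523 [[-106.6, -36.1, 14.7], [-38.8, 24.9, 19.1], [44.6, 40.0, 24.7]]
scene new head 118 [[-5.7, -22.8, 147.8], [2.4, 2.4, 156.5], [7.6, 24.0, 159.8]]
scene new cyl 374 [[-29.3, -27.4, 119.6], [7.6, 7.5, 124.4], [30.9, 31.5, 129.1]]
scene new tab 69 [[-102.9, -13.7, 54.4], [-91.8, 4.9, 60.8], [-85.5, 16.1, 68.3]]
scene new foot 513 [[-105.3, -36.6, 14.5], [-39.7, 24.4, 19.2], [44.0, 39.9, 24.9]]
top old head 189 [[-6.9, -22.9, 151.3], [-0.9, 0.3, 157.1], [6.3, 23.4, 159.9]]
top old cyl 648 [[-30.3, -27.8, 120.5], [-7.0, 2.7, 124.4], [29.8, 30.5, 128.0]]
top old tab 62 [[-119.2, -14.4, 56.3], [-115.4, 0.3, 61.6], [-111.5, 15.3, 64.4]]
top old foot 861 [[-106.7, -38.2, 15.4], [-59.1, 22.7, 19.6], [33.2, 39.4, 24.3]]
top new head 171 [[-6.8, -21.0, 151.1], [-0.4, 3.3, 157.3], [6.6, 23.7, 160.3]]
top new cyl 496 [[-28.2, -19.7, 120.3], [-1.5, 9.7, 124.5], [30.4, 31.0, 128.7]]
top new foot 390 [[-77.2, 17.0, 15.1], [-39.8, 32.5, 19.6], [39.6, 39.7, 25.1]]
```

>>> {"method": "step_arm", "body": {
  "moves": [
    {"hand": 0, "x": 1, "y": 0.2, "z": 0, "rx": 0, "ry": 0, "rz": 0},
    {"hand": 0, "x": 0, "y": 0, "z": 0, "rx": 0, "ry": 0, "rz": 0}
  ]
}}

```text
time: 6.48
tool_pos: [0.4884, -0.2193, 0.0372]
tcp_rot: [[0.978, -0.002, -0.207], [0.207, 0.0, 0.978], [-0.002, -1.0, 0.001]]
wrist_force: [-4.3, -0.9, 2.3]
opening: 0.0
```

>>> {"method": "step_arm", "body": {
  "moves": [
    {"hand": 0, "x": 1, "y": 0.2, "z": 0, "rx": 0, "ry": 0, "rz": 0},
    {"hand": 0, "x": 0, "y": 0, "z": 0, "rx": 0, "ry": 0, "rz": 0}
  ]
}}

```text
time: 6.65
tool_pos: [0.4884, -0.2193, 0.0372]
tcp_rot: [[0.978, -0.004, -0.208], [0.208, 0.0, 0.978], [-0.004, -1.0, 0.001]]
wrist_force: [-7.3, -2.5, 3.6]
opening: -0.0
```

>>> {"method": "step_arm", "body": {
  "moves": [
    {"hand": 0, "x": -10, "y": -2, "z": 0, "rx": 0, "ry": 0, "rz": 0},
    {"hand": 0, "x": -15, "y": -3, "z": 0, "rx": 0, "ry": 0, "rz": 0},
    {"hand": 0, "x": 0, "y": 0, "z": 35, "rx": 0, "ry": 0, "rz": 0},
    {"hand": 0, "x": 0, "y": 0, "z": 40, "rx": 0, "ry": 0, "rz": 0},
    {"hand": 0, "x": 0, "y": 0, "z": 40, "rx": 0, "ry": 0, "rz": 0},
    {"hand": 0, "x": 0, "y": 0, "z": 40, "rx": 0, "ry": 0, "rz": 0},
    {"hand": 0, "x": 0, "y": 0, "z": 10, "rx": 0, "ry": 0, "rz": 0},
    {"hand": 0, "x": 0, "y": 0, "z": 0, "rx": 0, "ry": 0, "rz": 0}
  ]
}}

```text
time: 7.32
tool_pos: [0.4692, -0.2261, 0.2077]
tcp_rot: [[0.978, 0.012, -0.207], [0.207, -0.006, 0.978], [0.01, -1.0, -0.008]]
wrist_force: [0.7, -0.1, 0.5]
opening: -0.0001
```

```bash
python3 chk.py | grep -v old; python3 - <<'E'
from loc import *
g=grab_frame('scene')
cv2.imwrite('pics/s4.png',cv2.resize(g['img'][130:250,220:340,::-1],None,fx=5,fy=5,interpolation=cv2.INTER_CUBIC))
E
```

```text
t 7.32 tcp [ 469.2 -226.1  207.7] local [-125.4   -6. ] toolz 101.93 ydir [ 0.012 -0.006 -1.   ] F [ 0.74 -0.09  0.47] op -0.0001 j [ -31.    7.  109.    0.   63. -133.]
scene new head 118 [[-5.6, -22.7, 148.4], [2.2, 2.3, 156.0], [7.6, 24.3, 160.0]]
scene new cyl 372 [[-29.4, -28.2, 119.4], [7.3, 7.1, 124.0], [31.3, 30.6, 128.9]]
scene new tab 42 [[-94.1, -14.8, 54.0], [-88.7, 1.4, 60.4], [-84.8, 14.7, 64.3]]
scene new foot 516 [[-106.1, -35.7, 14.8], [-39.6, 25.1, 19.2], [44.2, 40.1, 24.8]]
top new head 190 [[-6.9, -23.1, 150.1], [-1.1, 0.5, 156.9], [6.4, 23.7, 159.9]]
top new cyl 652 [[-30.1, -27.8, 120.5], [-6.5, 3.1, 124.6], [29.7, 30.3, 128.5]]
top new tab 23 [[-93.8, 5.5, 53.9], [-90.8, 11.1, 61.1], [-86.4, 15.8, 66.2]]
top new foot 813 [[-107.5, -37.5, 15.4], [-56.4, 23.7, 19.5], [34.6, 39.2, 24.1]]
```

View pics/s4.png

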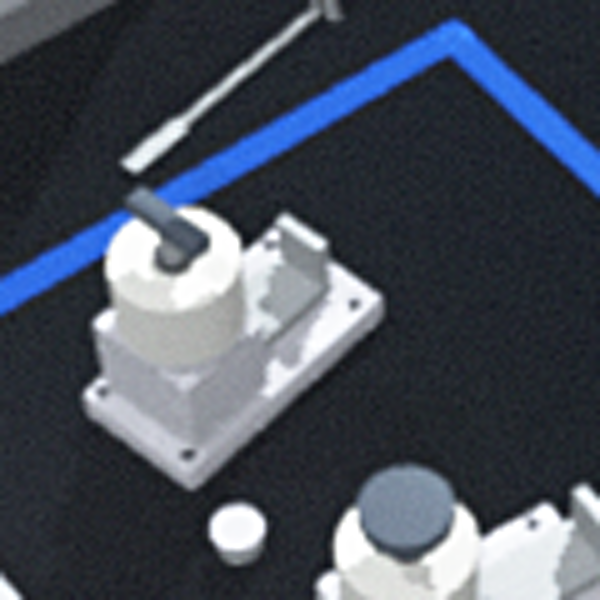

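>>> {"method": "step_arm", "body": {
  "moves": [
    {"hand": 0, "x": 30.5, "y": 7.5, "z": 0, "rx": 0, "ry": 0, "rz": 0},
    {"hand": 0, "x": 30.5, "y": 7.5, "z": 0, "rx": 0, "ry": 0, "rz": 0},
    {"hand": 0, "x": 30.5, "y": 7.5, "z": 0, "rx": 0, "ry": 0, "rz": 0},
    {"hand": 0, "x": 30.5, "y": 7.5, "z": 0, "rx": 0, "ry": 0, "rz": 0},
    {"hand": 0, "x": 0, "y": 0, "z": 0, "rx": 0, "ry": 0, "rz": 0},
    {"hand": 0, "x": 0, "y": 0, "z": 0, "rx": 0, "ry": 0, "rz": 0}
  ]
}}

```text
time: 7.97
tool_pos: [0.5867, -0.1928, 0.1986]
tcp_rot: [[0.978, -0.005, -0.209], [0.209, 0.002, 0.978], [-0.005, -1.0, 0.003]]
wrist_force: [-0.5, -0.3, -0.7]
opening: -0.0002
```

```bash
python3 -c "
from loc import *
st()"
```

```text
t 7.97 tcp [ 586.7 -192.8  198.6] local [-3.6  3.7] toolz 102.05 ydir [-0.005  0.002 -1.   ] F [-0.49 -0.32 -0.66] op -0.0002 j [ -22.   19.   96.    0.   65. -124.]
```

>>> {"method": "step_arm", "body": {
  "moves": [
    {"hand": 0, "x": 4.5, "y": -2.5, "z": 0, "rx": 0, "ry": 0, "rz": 0},
    {"hand": 0, "x": 0, "y": 0, "z": -15, "rx": 0, "ry": 0, "rz": 0},
    {"hand": 0, "x": 0, "y": 0, "z": -14, "rx": 0, "ry": 0, "rz": 0},
    {"hand": 0, "x": 0, "y": 0, "z": 0, "rx": 0, "ry": 0, "rz": 0},
    {"hand": 0, "x": 0, "y": 0, "z": 0, "rx": 0, "ry": 0, "rz": 0},
    {"hand": 0, "x": 0, "y": 0, "z": 0, "rx": 0, "ry": 0, "rz": 0}
  ]
}}

```text
time: 8.47
tool_pos: [0.5913, -0.197, 0.1734]
tcp_rot: [[0.979, -0.0, -0.206], [0.206, 0.0, 0.979], [-0.0, -1.0, 0.0]]
wrist_force: [-0.0, -0.7, 0.1]
opening: -0.0001
```

```bash
python3 -c "
from loc import *
st()
f=grab_frame('wrist');save(f,'w5.png')
g=grab_frame('scene')
cv2.imwrite('pics/s5.png',cv2.resize(g['img'][90:230,200:340,::-1],None,fx=4.2,fy=4.2,interpolation=cv2.INTER_CUBIC))"
```

```text
t 8.47 tcp [ 591.3 -197.   173.4] local [ 0.  -1.3] toolz 101.9 ydir [-0.  0. -1.] F [-0.03 -0.72  0.15] op -0.0001 j [ -22.   21.   97.   -0.   63. -124.]
```

View pics/s5.png

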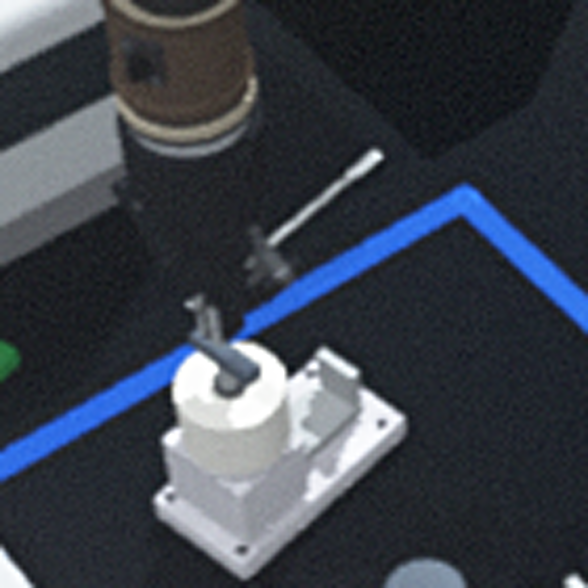

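View pics/w5.png

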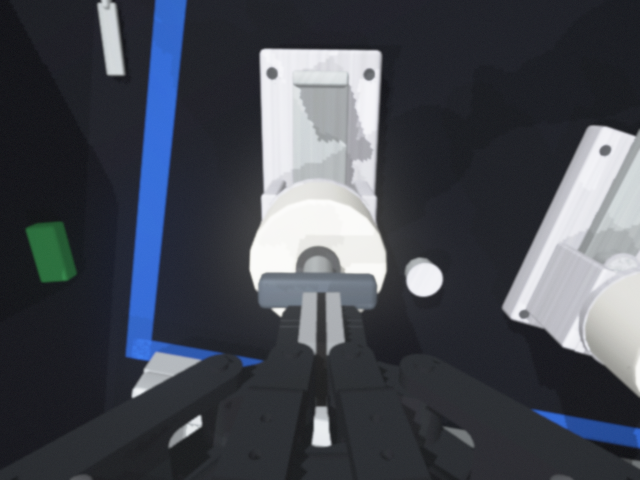

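>>> {"method": "step_arm", "body": {
  "moves": [
    {"hand": 0, "x": 0, "y": 1, "z": -5, "rx": 0, "ry": 0, "rz": 0},
    {"hand": 0, "x": 0, "y": 0, "z": -5, "rx": 0, "ry": 0, "rz": 0},
    {"hand": 0, "x": 0, "y": 0, "z": -2, "rx": 0, "ry": 0, "rz": 0},
    {"hand": 0, "x": 0, "y": 0, "z": -2, "rx": 0, "ry": 0, "rz": 0},
    {"hand": 0, "x": 0, "y": 0, "z": -2, "rx": 0, "ry": 0, "rz": 0},
    {"hand": 0, "x": 0, "y": 0, "z": -2, "rx": 0, "ry": 0, "rz": 0},
    {"hand": 0, "x": 0, "y": 0, "z": 0, "rx": 0, "ry": 0, "rz": 0}
  ]
}}

```text
time: 9.15
tool_pos: [0.5916, -0.1954, 0.1551]
tcp_rot: [[0.978, -0.001, -0.207], [0.207, 0.0, 0.978], [-0.001, -1.0, 0.0]]
wrist_force: [-1.6, 1.2, 2.6]
opening: -0.0003
```

>>> {"method": "step_arm", "body": {
  "moves": [
    {"hand": 0, "x": 0, "y": 0, "z": -2, "rx": 0, "ry": 0, "rz": 0},
    {"hand": 0, "x": 0, "y": 0, "z": -2, "rx": 0, "ry": 0, "rz": 0},
    {"hand": 0, "x": 0, "y": 0, "z": 0, "rx": 0, "ry": 0, "rz": 0}
  ]
}}

```text
time: 9.4
tool_pos: [0.5919, -0.1955, 0.1513]
tcp_rot: [[0.978, 0.0, -0.207], [0.207, 0.0, 0.978], [0.0, -1.0, -0.0]]
wrist_force: [-2.0, 0.7, 3.8]
opening: 0.0002
```

>>> {"method": "step_arm", "body": {
  "moves": [
    {"hand": 0, "x": 0, "y": 0, "z": -2, "rx": 0, "ry": 0, "rz": 0},
    {"hand": 0, "x": 0, "y": 0, "z": 0, "rx": 0, "ry": 0, "rz": 0}
  ]
}}

```text
time: 9.57
tool_pos: [0.592, -0.1955, 0.1493]
tcp_rot: [[0.978, 0.0, -0.207], [0.207, -0.0, 0.978], [0.0, -1.0, -0.0]]
wrist_force: [-1.4, 0.6, 4.6]
opening: 0.0
```

>>> {"method": "step_arm", "body": {
  "moves": [
    {"hand": 0, "x": 0, "y": 0, "z": -1.5, "rx": 0, "ry": 0, "rz": 0},
    {"hand": 0, "x": 0, "y": 0, "z": 0, "rx": 0, "ry": 0, "rz": 0}
  ]
}}

```text
time: 9.73
tool_pos: [0.592, -0.1955, 0.1479]
tcp_rot: [[0.978, 0.0, -0.207], [0.207, -0.0, 0.978], [0.0, -1.0, -0.0]]
wrist_force: [-1.9, 1.1, 4.8]
opening: 0.0003
```

>>> {"method": "step_arm", "body": {
  "moves": [
    {"hand": 0, "x": 0, "y": 0, "z": -1.5, "rx": 0, "ry": 0, "rz": 0},
    {"hand": 0, "x": 0, "y": 0, "z": 0, "rx": 0, "ry": 0, "rz": 0}
  ]
}}

```text
time: 9.9
tool_pos: [0.592, -0.1955, 0.1464]
tcp_rot: [[0.978, 0.0, -0.207], [0.207, -0.0, 0.978], [0.0, -1.0, -0.0]]
wrist_force: [-1.5, 0.2, 5.6]
opening: -0.0
```

>>> {"method": "step_arm", "body": {
  "moves": [
    {"hand": 0, "x": 0, "y": 0, "z": -1, "rx": 0, "ry": 0, "rz": 0},
    {"hand": 0, "x": 0, "y": 0, "z": 0, "rx": 0, "ry": 0, "rz": 0}
  ]
}}

```text
time: 10.07
tool_pos: [0.592, -0.1955, 0.1461]
tcp_rot: [[0.978, 0.0, -0.207], [0.207, -0.0, 0.978], [0.0, -1.0, -0.0]]
wrist_force: [-2.7, 1.8, 6.5]
opening: 0.0
```

>>> {"method": "step_arm", "body": {
  "moves": [
    {"hand": 0, "x": 0, "y": 0, "z": -0.5, "rx": 0, "ry": 0, "rz": 0},
    {"hand": 0, "x": 0, "y": 0, "z": 0, "rx": 0, "ry": 0, "rz": 0},
    {"hand": 0, "x": 0, "y": 0, "z": 0, "rx": 0, "ry": 0, "rz": 0},
    {"hand": 0, "x": 0, "y": 0, "z": 0, "rx": 0, "ry": 0, "rz": 0},
    {"hand": 0, "x": 0, "y": 0, "z": 0, "rx": 0, "ry": 0, "rz": 0},
    {"hand": 0, "x": 0, "y": 0, "z": 0, "rx": 0, "ry": 0, "rz": 0},
    {"hand": 0, "x": 0, "y": 0, "z": 0, "rx": 0, "ry": 0, "rz": 0},
    {"hand": 0, "x": 0, "y": 0, "z": 0, "rx": 0, "ry": 0, "rz": 0},
    {"hand": 0, "x": 0, "y": 0, "z": 0, "rx": 0, "ry": 0, "rz": 0},
    {"hand": 0, "x": 0, "y": 0, "z": 0, "rx": 0, "ry": 0, "rz": 0},
    {"hand": 0, "x": 0, "y": 0, "z": 0, "rx": 0, "ry": 0, "rz": 0},
    {"hand": 0, "x": 0, "y": 0, "z": 0, "rx": 0, "ry": 0, "rz": 0}
  ]
}}

```text
time: 11.07
tool_pos: [0.592, -0.1955, 0.146]
tcp_rot: [[0.978, 0.0, -0.207], [0.207, -0.0, 0.978], [0.0, -1.0, -0.0]]
wrist_force: [-4.0, 1.8, 8.5]
opening: -0.0001
```

```bash
python3 -c "
from loc import *
st()
g=grab_frame('scene')
cv2.imwrite('pics/s6.png',cv2.resize(g['img'][110:230,210:330,::-1],None,fx=4.8,fy=4.8,interpolation=cv2.INTER_CUBIC))"
```

```text
t 11.07 tcp [ 592.  -195.5  146. ] local [ 1. -0.] toolz 101.94 ydir [ 0. -0. -1.] F [-4.02  1.81  8.52] op -0.0001 j [ -22.   23.   98.    0.   60. -124.]
```

View pics/s6.png

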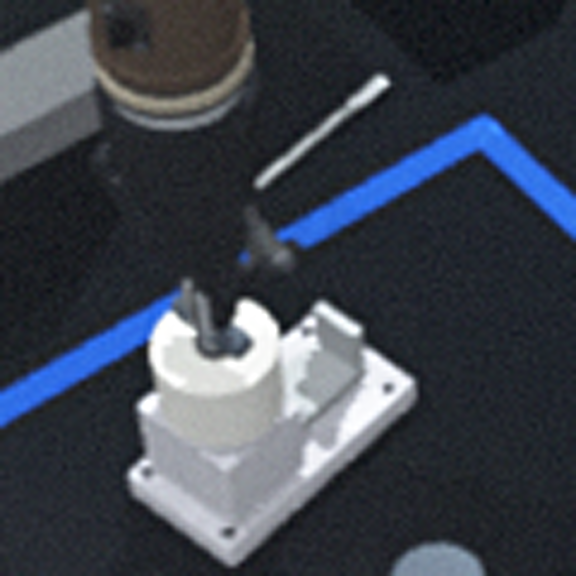

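Head is down on its stop (146 mm). Release slowly, then rise clear.

>>> {"method": "step_arm", "body": {
  "moves": [
    {"hand": 0, "x": 0, "y": 0, "z": 3, "rx": 0, "ry": 0, "rz": 0},
    {"hand": 0, "x": 0, "y": 0, "z": 3, "rx": 0, "ry": 0, "rz": 0},
    {"hand": 0, "x": 0, "y": 0, "z": 3, "rx": 0, "ry": 0, "rz": 0},
    {"hand": 0, "x": 0, "y": 0, "z": 3, "rx": 0, "ry": 0, "rz": 0},
    {"hand": 0, "x": 0, "y": 0, "z": 4, "rx": 0, "ry": 0, "rz": 0},
    {"hand": 0, "x": 0, "y": 0, "z": 10, "rx": 0, "ry": 0, "rz": 0},
    {"hand": 0, "x": 0, "y": 0, "z": 30, "rx": 0, "ry": 0, "rz": 0},
    {"hand": 0, "x": -10, "y": -2, "z": 35, "rx": 0, "ry": 0, "rz": 0},
    {"hand": 0, "x": -30, "y": -6, "z": 10, "rx": 0, "ry": 0, "rz": 0},
    {"hand": 0, "x": -35, "y": -7, "z": 0, "rx": 0, "ry": 0, "rz": 0},
    {"hand": 0, "x": -35, "y": -7, "z": 0, "rx": 0, "ry": 0, "rz": 0},
    {"hand": 0, "x": -20, "y": -4, "z": 0, "rx": 0, "ry": 0, "rz": 0}
  ]
}}

```text
time: 12.12
tool_pos: [0.4588, -0.2218, 0.2461]
tcp_rot: [[0.978, -0.002, -0.207], [0.207, -0.001, 0.978], [-0.002, -1.0, -0.0]]
wrist_force: [-0.9, -0.1, 0.5]
opening: -0.0001
```

>>> {"method": "step_arm", "body": {
  "moves": [
    {"hand": 0, "x": 0, "y": 0, "z": 0, "rx": 0, "ry": 0, "rz": 0},
    {"hand": 0, "x": 0, "y": 0, "z": 0, "rx": 0, "ry": 0, "rz": 0},
    {"hand": 0, "x": 0, "y": 0, "z": 0, "rx": 0, "ry": 0, "rz": 0},
    {"hand": 0, "x": 0, "y": 0, "z": 0, "rx": 0, "ry": 0, "rz": 0}
  ]
}}

```text
time: 12.45
tool_pos: [0.463, -0.2216, 0.2461]
tcp_rot: [[0.978, 0.001, -0.207], [0.207, -0.0, 0.978], [0.001, -1.0, -0.001]]
wrist_force: [1.2, 0.1, 0.3]
opening: -0.0
```

```bash
python3 chk.py | grep -v foot; python3 -c "
from loc import *
save(grab_frame('scene'),'s7.png')"
```

```text
t 12.45 tcp [ 463.  -221.6  246.1] local [-130.6   -0.3] toolz 101.97 ydir [ 0.001 -0.    -1.   ] F [1.18 0.11 0.3 ] op -0.0 j [ -30.    4.  108.    0.   68. -132.]
scene old head 118 [[-5.9, -22.3, 148.2], [2.0, 2.7, 156.6], [7.5, 24.1, 160.4]]
scene old cyl 362 [[-29.1, -28.5, 119.4], [7.7, 6.9, 123.9], [31.4, 31.3, 128.7]]
scene old tab 42 [[-120.6, -14.4, 53.6], [-113.2, 1.6, 59.4], [-108.9, 15.0, 66.2]]
scene new head 113 [[-6.3, -22.2, 147.8], [1.7, 1.1, 156.3], [7.5, 23.8, 160.2]]
scene new cyl 375 [[-29.6, -28.0, 119.4], [7.9, 7.2, 124.3], [30.9, 30.9, 128.6]]
scene new tab 45 [[-95.3, -12.7, 54.0], [-87.8, 1.9, 60.2], [-84.5, 15.8, 65.5]]
top old head 189 [[-6.9, -22.9, 151.3], [-0.9, 0.3, 157.1], [6.3, 23.4, 159.9]]
top old cyl 648 [[-30.3, -27.8, 120.5], [-7.0, 2.7, 124.4], [29.8, 30.5, 128.0]]
top old tab 62 [[-119.2, -14.4, 56.3], [-115.4, 0.3, 61.6], [-111.5, 15.3, 64.4]]
top new head 188 [[-6.9, -23.1, 149.2], [-1.2, 0.2, 156.9], [6.4, 23.4, 160.2]]
top new cyl 650 [[-30.0, -27.6, 120.6], [-6.9, 2.6, 124.5], [29.8, 30.3, 128.9]]
top new tab 41 [[-93.8, -2.0, 54.2], [-90.6, 7.7, 60.9], [-86.2, 15.3, 66.4]]
```

View pics/s7.png

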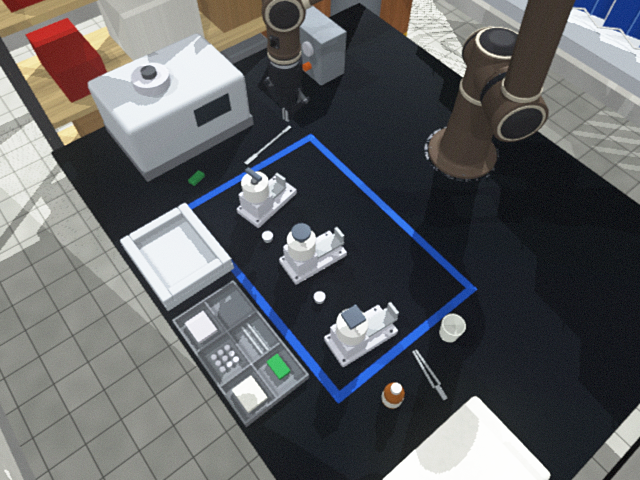

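The picture shows the bar press at (266,195) unmoved, slide in and head up. Everything else is where it was, and the arm is clear.

```bash
python3 -c "
from bench import *
print(sign_off())"
```

```text
the job is handed in; nothing more can be done
None
```

I sealed the can in the bar-head press, the right-hand one of the three, and handed the job in at about 12.5 s of the 48 s allowed.

- **Slide:** I pushed the tab with the closed fingertips until the slide stopped on its stop. The tool stood still there while the force rose to about 8 N. The depth images put the tab's front at about 94 mm in front of the plunger axis, which is the home position.
- **Plunger:** I pressed the bar head down to its stop, with the fingertips at 146 mm and about 8.5 N upward force at the wrist. I held it there for about 1 s, then let it up slowly and moved clear.
- **Last checks:** The head was back up at about 157 mm and the slide was still home. The bar press showed no movement beyond about 1 mm. In the final scene picture the other presses and the bystanders look unmoved; I did not measure them one by one. The arm was clear of everything.

One thing went wrong on the way: the first two move calls were refused because rows must carry all seven values. Nothing moved in them. No check failed or disagreed, and the sign-off gives no verdict.

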